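# Clamp a filter cartridge home in its dock

### The arm

A 6-joint arm with a two-finger parallel gripper is mounted at the origin on a cart in front of the work surface, level with it; the furniture and walls round the work are solid. World frame = base frame: x ahead of the robot, y to its left, z up, the work surface at z = 0. Lengths are in m, angles in degrees, forces in N, time in s.
With the tool pointing down it reaches from about 0.3 to 0.75 m from the base axis. Payload 8.5 kg.
Tool frame: the origin (TCP) lies on the centre line of the jaws, within the pads' length; the fingertips stand 25 mm ahead of it and the grasp point (between the pads) lies 6 mm ahead of it; z points along the fingers, y is the line along which they close (so a half turn about z gives the same grasp; the last joint's range is limited). The gripper opens to 85 mm and grips with 20 to 120 N. Pads are 22 mm wide; open, the fingers measure 114 mm over their backs; the gripper's body (76 mm by 85 mm) begins 54 mm behind the grasp point. The pads swing forward as they close: fully open they stand 13 mm farther back than shut.
Start: joints at [54.471, 21.807, 74.336, -0, 83.858, -12.336], TCP at [0.217, 0.506, 0.256] pointing down, gripper open.
Joint ranges: [-178.18, 178.18], [-50.72, 133.34], [12.68, 142.11], [-81.47, 261.47], [9.98, 163.14], [-165.26, 165.26]. Speed limits (degrees/s): [136.94, 136.94, 180, 180, 180, 180].

### API

Orientations are given as a 3x3 rotation matrix whose columns are the frame's x, y, z axes.
In Python, from rig import telemetry, optics, env gives the robot as it stands.
- The arm moves only by the tool send_rows, never from a script. Its argument "deltas" is a list that holds one entry, the list of rows, each a list of 7 numbers: the shift along the tool's x, y, z in m, then the turn, a rotation vector about the tool's x, y, z in rad, then the opening, from -1 (shut) to 1 (fully open), so that 0 is half open. In form: [[[x, y, z, ax, ay, az, grip], ...]]. A call has 1 to 12 rows; each row shifts and turns the commanded pose from where the row before left it, along the tool's axes as they then stand; what a row does not reach is not made up. A row lasts 1/8 s, in which the tool goes at most 62.5 mm and 10.7 degrees, less where a joint would pass 70% of its speed; a pose out of reach is approached as far as the arm can. A call is refused whole if a number of a shift passes 0.0625 or a number of a turn 0.188, either way. A call with a gripper value outside its range is refused whole. The fingers move at their own pace and stop on an object; "squeeze" is the grip in N (left out, the last holds). Time passes only in rows, so rows that do not move let the fingers close. It gives the time, the measured TCP pose, the force, the opening and the grip force at its end, in the units of the state.
- telemetry.observe(): the state, without advancing time (a new reading comes with each control period).
- optics.get_image(name): name is "scene" or "side" or "wrist"; returns a dict with "image" (480x640x3 uint8, red, green, blue), "range_z" (480x640 float32, m along the optical axis (not along the pixel's ray), 0 where there is no reading), "K" (3x3 intrinsics, pixels), "k1" (the pictures are not rectified: a ray, as slopes to the right and down, at radius r is drawn at 1 + k1 r^2 times it, then the intrinsics apply), "rvec" (rotation vector, rad) and "tvec" (3), from world to camera coordinates, as OpenCV has them; the wrist camera has in their place "hand_eye" (4x4, takes a point from camera to tool coordinates, whose origin is the TCP and whose axes are the flange's). Camera axes: x right, y down, z forward; pixel columns grow to the right and rows downward; lengths in m; the calibration is good to about 2 mm. A picture is of the moment at which its call begins: read the wrist's pose just before it.
- env.close_job(): hands the job in; it is judged then, once.
The state is a dict: "time_s": time; "q": joint angles; "qvel": joint speeds; "joint_efforts": joint torques, N m; "position": TCP position; "tool_rot": TCP orientation; "ft_force": force on the tool from outside, world axes, zero at the start; "wrist_torque": the same for the moment, N m; "grip_width": finger opening in m; "gripper_force": force on a finger pad.
Only numpy, scipy, OpenCV 4.12 (cv2) and the standard library are available. Lean on these libraries where they do the work, as an engineer would, in place of code of your own. Each camera call takes 0.05 s, during which the arm holds its last target. There are 200 camera calls.

### The job

Stand the white filter cartridge upright in the pocket of the clamp dock, letting it rest on the raised gasket without pushing it in by hand. Then swing the clamp over and press its handle down, with about 13 N and no more, so that the clamp alone drives the cartridge fully home and stays closed on it, holding it firmly without crushing it; let go. Leave the tin, the match box and the dish where they are.

Things in the scene. Friction and masses are not known exactly. Their poses are not given: they have to be found in the camera images.
- cartridge: Loose white plastic block with a thin grey band, 32 x 50 x 56 mm (its x, y, z), about 0.12 kg, upright on the worktop. Origin at the centre of its underside, z up. Take it across its 32 mm width within its upper 30 mm; in the dock, standing on the gasket, only its top 34 mm stand out. Either way round fits.
- dock: Clamp dock, bolted down: aluminium base plate 120 x 190 x 10 mm, grey pocket block 74 x 92 mm, and two hinge cheeks 87 mm high, 90 mm from the pocket toward the dock's +y. Origin on the worktop under the pocket's centre, z up. The pocket opens upward: 34.5 mm along the dock's x, 52.5 mm along its y; a sloped black lip 4 mm wide leads in, its top 44 mm above the worktop.
- pocket_floor (a point): Centre of the pocket floor, 14 mm above the worktop, axes as the dock's: a cartridge that is home has its underside here and its top 70 mm above the worktop.
- clamp_hinge (a point): Centre of the clamp's hinge pin, 90 mm from the pocket centre along the dock's +y and 72 mm above the worktop. The pin runs along the dock's x.
- clamp_angle (a joint): Angle of the clamp arm, rad: 0 = level over the pocket, pointing to the dock's -y; grows as it swings up and back; 1.57 upright; starts leaning back at 1.65 to 1.95; range -0.2 to 2.15. The hinge is stiff and stays where it is left: about 8 N pressed down at the handle moves the level arm, every newton more gives about 2.3 N at the pressing foot. Home and clamped is at about -0.1 to 0.1.
- handle (a point): Middle of the handle, a black round bar (14 x 130 mm) across the arm's end along the dock's x, with the arm level 210 mm from the hinge pin and 28 mm above it. Arm 18 mm wide; a 17 mm steel sleeve covers the bar 13 mm either side of here. Pressed here, 9 to 11 N moves the gasket; stopping at about 13 N leaves the foot pressing with some 11 to 19 N; 17 N is too much.
- grip_near (a point): Point on the axis of the handle bar 40 mm from its middle on the dock's -x side, where fingers can straddle the bar clear of the arm.
- clamp: Steel clamp arm, origin at its hinge pin; level, its z is up, its -y points to the handle and its beam runs 28 mm above the pin. 90 mm out a block carries a screwed spindle and a sprung rubber foot (6 N per mm), pressing the cartridge's top. The unloaded foot ends 28 to 38 mm below the beam's axis: the spindle's setting differs each time and is not reported, so the closing angle differs too.
- salve_tin: Bystander: round green tin, 67 mm across, 39 mm high. Origin at the centre of its underside.
- match_box: Bystander: match box 35 x 52 x 14 mm. Origin at the centre of its underside.
- dish: Bystander: white porcelain evaporating dish, 87 mm across, 30 mm high. Origin at the centre of its underside.
- gasket_top (a point): Centre of the raised gasket's top at the start, 22 mm above the worktop (fixed point of the dock). A cartridge set down on the gasket has its underside here, 8 mm proud of home. The tight rubber gasket carries the cartridge's weight, yields to about 6 N of push and does not come back.
Not all that is in view belongs to the job. What is meant by the cartridge is not yellow, and is the smaller of those in its own colour.

How it is judged:
By the outcome, as a careful person would: the job done as asked, in the order asked, and still so for the second after the job is handed in, with the robot touching nothing.
It also fails if it takes over 72 s, if anything falls off the work surface, if the arm or the gripper's body presses on something with over 40 N, if the wrist force passes 120 N, or if a joint passes its speed limit or range.

## Working session

There is one attempt and no reset: what is moved stays moved. The work goes in short steps, Python scripts to look and compute and a tool call to move; the robot and the scene stay as the last step left them, time stands still between calls to the robot, and variables do not carry over. Pictures are saved under pics/ and viewed, at most 12 in all, crops included, and the job is handed in when it is done.

Besides the shell and the picture viewer there is one more tool, called after "Call:" as name([rows], argument=value, ...), one row to a line, values as JSON. send_rows: Moves the arm, as the interface text tells. Its arguments: {"type":"object","properties":{"deltas":{"type":"array"},"squeeze":{"type":"number"}},"required":["deltas"]}

```bash
mkdir -p pics; cat > h.py <<'E'
import numpy as np,cv2
from rig import telemetry,optics,env
def grab(n):
    s=telemetry.observe(); d=optics.get_image(n)
    if n=="wrist":
        T=np.eye(4);T[:3,:3]=np.array(s["tool_rot"]);T[:3,3]=s["position"];M=T@np.array(d["hand_eye"])
    else:
        R=cv2.Rodrigues(np.array(d["rvec"],float))[0];M=np.eye(4);M[:3,:3]=R.T;M[:3,3]=-R.T@np.array(d["tvec"],float).ravel()
    np.savez(n+".npz",im=d["image"],z=d["range_z"],K=d["K"],k1=d["k1"],M=M)
    return s
def cloud(n):
    f=np.load(n+".npz");K=f["K"];u,v=np.meshgrid(np.arange(640),np.arange(480))
    p=np.stack([u,v],-1).reshape(-1,1,2).astype(float)
    q=cv2.undistortPoints(p,K,np.array([float(f["k1"]),0,0,0])).reshape(480,640,2)
    P=np.dstack([q,np.ones((480,640))])*f["z"][...,None]
    return P@f["M"][:3,:3].T+f["M"][:3,3],f["im"],f["z"]
def save(n,name,crop=None,s=1):
    im=np.load(n+".npz")["im"][...,::-1]
    if crop: a,b,c,d=crop; im=im[b:d,a:c]
    cv2.imwrite("pics/"+name,cv2.resize(im,None,fx=s,fy=s,interpolation=cv2.INTER_CUBIC))
E
python3 - <<'E'
from h import *
for n in("scene","side","wrist"): s=grab(n)
for n in("scene","side"): save(n,n+"0.png")
print(s)
E
```

```text
{'time_s': 0.1, 'q': array([ 5.44707011e+01,  2.18364160e+01,  7.43775080e+01, -1.63425609e-03,
        8.38594853e+01, -1.23353251e+01]), 'qvel': array([-0.05701626, -0.073148  , -0.2281153 , -0.00457759, -0.0314884 ,
        0.01439781]), 'joint_efforts': array([ 3.43567313e-03, -4.49219263e+01, -2.31656313e+01, -2.36196574e-04,
        3.66179811e-03, -3.07614550e-05]), 'position': array([0.21648385, 0.50535582, 0.25579729]), 'tool_rot': array([[-9.19177887e-01,  3.93841962e-01, -7.21470665e-04],
       [ 3.93842546e-01,  9.19177310e-01, -1.05917282e-03],
       [ 2.46012766e-04, -1.25771407e-03, -9.99999179e-01]]), 'ft_force': array([-0.6651053 , -0.28035248, -0.09676758]), 'wrist_torque': array([-0.05860175, -0.09402184, -0.01453554]), 'gripper_force': 0.0, 'grip_width': 0.08537447147774564}
```

View pics/scene0.png

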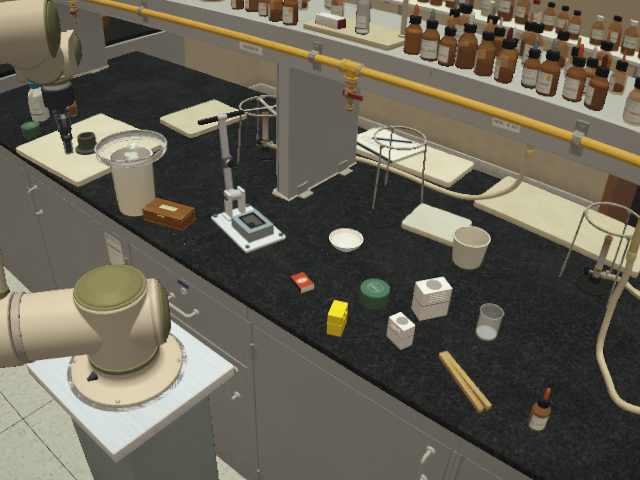

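View pics/side0.png

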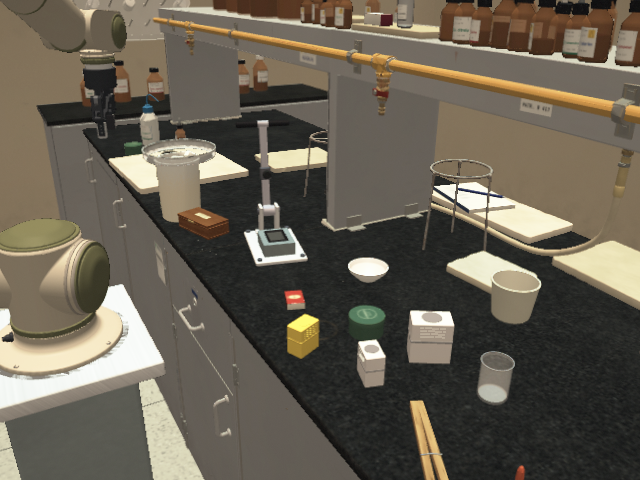

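The scene view shows the small white block at (400,330), with a yellow decoy at (338,318) and a larger white one at (431,298). The dock pocket is at (252,223) and the clamp is upright with its handle at (220,120). The side view shows the same layout, with the cartridge at (371,362) and the pocket at (276,240).

```bash
python3 - <<'E'
from h import *
def rect(p,l):
    r=cv2.minAreaRect((p[:,:2]*1000).astype(np.float32)); print(l,len(p),np.round(r[0],1),np.round(r[1],1),round(r[2],1),"z",np.round(np.median(p[:,2])*1000,1))
for n,win,dk,hd in(("scene",(380,305,420,352),(205,185,290,252),(190,100,250,130)),("side",(350,335,392,392),(240,195,312,268),(225,112,295,130))):
    P,im,z=cloud(n)
    def sub(w):
        a,b,c,d=w; q=P[b:d,a:c].reshape(-1,3); m=z[b:d,a:c].ravel()>0; return q[m],im[b:d,a:c].reshape(-1,3)[m].astype(int)
    q,c=sub(win); print(n,"ctr",np.round(np.median(q,0),3))
    k=(abs(q[:,2]-.056)<.004); rect(q[k],"cart top")
    k=(q[:,2]>.012); rect(q[k],"cart all")
    q,c=sub(dk)
    k=(abs(q[:,2]-.01)<.003)&(c.min(1)>120); rect(q[k],"plate")
    k=(abs(q[:,2]-.042)<.004); rect(q[k],"block top")
    k=(q[:,2]>.075)&(q[:,2]<.3); print("arm",np.round(np.median(q[k],0),3) if k.any() else 0)
    q,c=sub(hd); k=(c.max(1)<60)&(q[:,2]>.2)&(q[:,2]<.4)&(q[:,0]<.75); 
    print("handle",k.sum(),np.round([q[k].min(0),np.median(q[k],0),q[k].max(0)],3))
for n,w in(("scene",(155,90,345,350)),("side",(220,100,400,400))):
    a,b,c,d=w; save(n,n+"c.png",(185,95,435,355) if n=="scene" else (225,105,405,285),2.2 if n=="scene" else 3)
E
```

```text
scene ctr [ 0.431 -0.358  0.001]
cart top 257 [ 428.8 -366.9] [52.2 35.5] 69.6 z 55.0
cart all 705 [ 468.8 -365.2] [128.5  57.9] 3.1 z 43.6
plate 438 [566.9 168.9] [222.1 230.9] 75.7 z 8.6
block top 240 [578.5 157.6] [159.1 217.4] 74.6 z 39.7
arm [0.529 0.234 0.08 ]
handle 156 [[0.475 0.26  0.269]
 [0.521 0.286 0.277]
 [0.605 0.307 0.283]]
side ctr [ 0.429 -0.366  0.003]
cart top 388 [ 429.4 -366.4] [52.6 32.7] 71.7 z 55.2
cart all 969 [ 447.3 -330.2] [136.2  39.3] 63.1 z 45.4
plate 663 [511.8 169.4] [193.4 119.4] 75.6 z 9.7
block top 424 [512.9 174.5] [154.2  74.8] 75.2 z 40.3
arm [0.531 0.236 0.084]
handle 246 [[0.478 0.26  0.27 ]
 [0.528 0.284 0.279]
 [0.607 0.304 0.287]]
```

View pics/scenec.png

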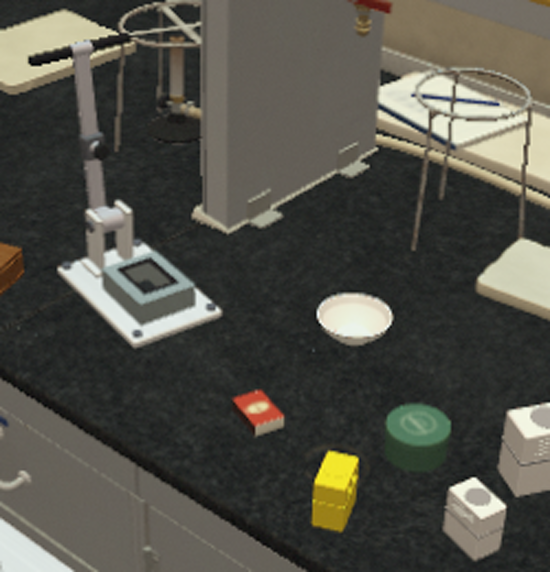

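The enlarged crop confirms it. The cartridge top is at about (400,322) in the original and the pocket opening at (252,220). The clamp leans back, and the dish, match box and tin lie between the dock and the cartridge. I'll check the jar near the arm before moving.

```bash
python3 - <<'E'
from h import *
P,im,z=cloud("scene")
for l,(a,b,c,d) in dict(jar=(98,128,166,214),brown=(145,198,195,228),partition=(275,60,358,190)).items():
    q=P[b:d,a:c].reshape(-1,3); q=q[(q[:,2]>.02)&(q[:,0]<1)&(q[:,1]<.9)]; print(l,np.round(np.percentile(q,[2,50,98],axis=0),3).tolist())
for l,(u,v) in dict(match=(302,282),tin=(375,290),dish=(346,240),yellow=(340,308),big=(432,284)).items(): print(l,np.round(P[v,u],3))
s=telemetry.observe();R=np.array(s["tool_rot"])
def rz(a): return cv2.Rodrigues(np.array([0,0,a]))[0]
R2=R@rz(1.496)
print("yaw",np.degrees(np.arctan2(R2[1,1],R2[0,1])))
for t in([.36,.05,.30],[.429,-.366,.256]): print(t,R2.T@(np.array(t)-s["position"]),R.T@(np.array(t)-s["position"]))
E
```

```text
jar [[0.297, 0.369, 0.025], [0.369, 0.446, 0.139], [0.481, 0.581, 0.188]]
brown [[0.353, 0.289, 0.021], [0.392, 0.349, 0.035], [0.441, 0.428, 0.042]]
partition [[0.659, -0.034, 0.029], [0.749, 0.19, 0.218], [0.984, 0.235, 0.455]]
match [ 0.43  -0.094  0.01 ]
tin [ 0.496 -0.253  0.034]
dish [ 0.637 -0.064  0.009]
yellow [ 0.371 -0.25   0.059]
big [ 0.55  -0.363  0.078]
yaw -18.90870089824291
[0.36, 0.05, 0.3] [-0.38435558  0.28332835 -0.04383614] [-0.31125777 -0.36210878 -0.04383614]
[0.429, -0.366, 0.256] [-7.55499130e-01  4.83429168e-01  4.93638869e-04] [-5.38533414e-01 -7.17261778e-01  4.93638869e-04]
```

Call:
send_rows([
  [[0,0,-0.005,0,0,0.187,1],[0,0,-0.005,0,0,0.187,1],[0,0,-0.005,0,0,0.187,1],[0,0,-0.005,0,0,0.187,1],[0,0,-0.005,0,0,0.187,1],[0,0,-0.005,0,0,0.187,1],[0,0,-0.005,0,0,0.187,1],[0,0,-0.005,0,0,0.187,1],[-0.048,0.035,0,0,0,0,1],[-0.048,0.035,0,0,0,0,1],[-0.048,0.035,0,0,0,0,1],[-0.048,0.035,0,0,0,0,1]],
])

```text
time_s: 1.65
position: [0.2869, 0.2768, 0.2962]
tool_rot: [[0.324, 0.946, 0.0], [0.946, -0.324, -0.0], [-0.0, 0.0, -1.0]]
ft_force: [1.0, 0.3, 0.3]
grip_width: 0.0855
gripper_force: 0.0
```

Call:
send_rows([
  [[-0.048,0.035,0,0,0,0,1],[-0.048,0.035,0,0,0,0,1],[-0.048,0.035,0,0,0,0,1],[-0.048,0.035,0,0,0,0,1],[-0.046,0.025,0,0,0,0,1],[-0.046,0.025,0,0,0,0,1],[-0.046,0.025,0.01,0,0,0,1],[-0.046,0.025,0.01,0,0,0,1],[-0.046,0.025,0.02,0,0,0,1],[-0.046,0.025,0.02,0,0,0,1],[-0.046,0.025,0.02,0,0,0,1],[0,0,0,0,0,0,1]],
])

```text
time_s: 3.15
position: [0.4179, -0.3123, 0.214]
tool_rot: [[0.327, 0.945, -0.002], [0.945, -0.327, 0.003], [0.002, -0.003, -1.0]]
ft_force: [0.7, 1.1, -0.6]
grip_width: 0.0856
gripper_force: 0.0
```

```bash
python3 - <<'E'
from h import *
s=grab("wrist"); R=np.array(s["tool_rot"]); print(s["time_s"],s["position"],np.round(R,4).tolist())
P,im,z=cloud("wrist")
m=(abs(P[...,2]-.055)<.005)&(abs(P[...,0]-.429)<.05)&(abs(P[...,1]+.366)<.05)
p=P[m]; r=cv2.minAreaRect((p[:,:2]*1000).astype(np.float32)); print(len(p),r,np.median(p[:,2]))
save("wrist","w1.png")
E
```

```text
3.15 [ 0.41786275 -0.31226172  0.21400255] [[0.327, 0.945, -0.0025], [0.945, -0.327, 0.0025], [0.0016, -0.0031, -1.0]]
1903 ((432.6592712402344, -365.48956298828125), (50.33694076538086, 31.972110748291016), 71.90778350830078) 0.05556372690055944
```

View pics/w1.png

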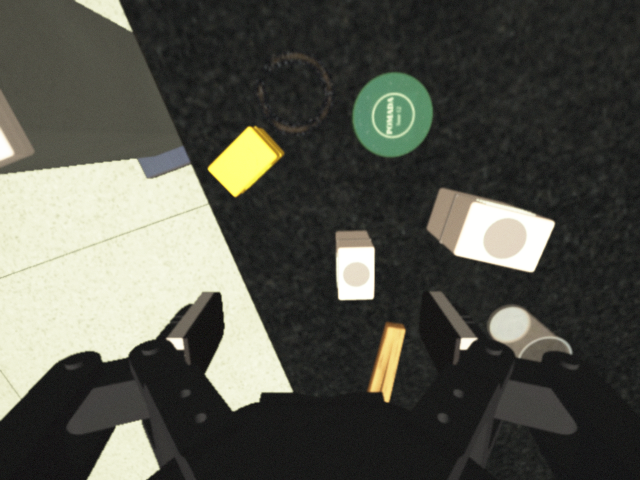

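The wrist view shows the small white cartridge at (356,270), between the tin and the larger white block. The path down is clear.

Call:
send_rows([
  [[-0.011,0.008,0.02,0,0,-0.018,0.4],[-0.011,0.008,0.02,0,0,0,0.4],[-0.011,0.008,0.02,0,0,0,0.4],[-0.012,0.007,0.02,0,0,0,0.4],[0,0,0,0,0,0,0.4],[0,0,0,0,0,0,0.4]],
])

```text
time_s: 3.95
position: [0.434, -0.3615, 0.1375]
tool_rot: [[0.306, 0.952, 0.001], [0.952, -0.306, -0.001], [-0.001, 0.001, -1.0]]
ft_force: [-0.2, -0.1, 0.5]
grip_width: 0.0602
gripper_force: 0.0
```

```bash
python3 - <<'E'
from h import *
s=grab("wrist"); R=np.array(s["tool_rot"]); print(s["position"],s["grip_width"],np.degrees(np.arctan2(R[1,1],R[0,1])))
P,im,z=cloud("wrist")
m=(abs(P[...,2]-.055)<.005)&(abs(P[...,0]-.429)<.05)&(abs(P[...,1]+.366)<.05)
p=P[m]; r=cv2.minAreaRect((p[:,:2]*1000).astype(np.float32)); print(len(p),r,np.median(p[:,2]))
print(R.T@(np.array([r[0][0]/1000,r[0][1]/1000,.053])-s["position"]))
E
```

```text
[ 0.43396168 -0.36146804  0.13751327] 0.06023531520731341 -17.83504190512619
3717 ((432.70733642578125, -365.3281555175781), (50.01945495605469, 32.972259521484375), 72.36700439453125) 0.055528042165903846
[-4.01421955e-03 -9.50318143e-05  8.45153481e-02]
```

Call:
send_rows([
  [[-0.004,0,0.02,0,0,0,0.4],[0,0,0.025,0,0,0,0.4],[0,0,0.025,0,0,0,0.4],[0,0,0.014,0,0,0,0.4],[0,0,0,0,0,0,0.4],[0,0,0,0,0,0,-1],[0,0,0,0,0,0,-1],[0,0,0,0,0,0,-1],[0,0,0,0,0,0,-1],[0,0,0,0,0,0,-1]],
], squeeze=35)

```text
time_s: 5.25
position: [0.4329, -0.3664, 0.0535]
tool_rot: [[0.307, 0.952, 0.001], [0.952, -0.307, -0.002], [-0.001, 0.002, -1.0]]
ft_force: [-0.9, 0.8, 6.1]
grip_width: 0.0318
gripper_force: 36.2
```

Call:
send_rows([
  [[0,0,-0.02,0,0,0,-1],[0,0,-0.04,0,0,0,-1],[0,0,-0.05,0,0,0,-1],[0,0,-0.05,0,0,0,-1],[0,0,0,0,0,0,-1]],
])

```text
time_s: 5.88
position: [0.4333, -0.3669, 0.2163]
tool_rot: [[0.307, 0.952, 0.005], [0.952, -0.307, -0.006], [-0.005, 0.007, -1.0]]
ft_force: [-0.3, -0.2, -1.3]
grip_width: 0.0316
gripper_force: 35.3
```

```bash
python3 - <<'E'
from h import *
s=telemetry.observe(); d=optics.get_image("wrist"); print(np.round(d["hand_eye"],3).tolist()); R=np.array(s["tool_rot"]);print(s["position"],s["grip_width"],s["gripper_force"])
h=np.array([.530,.236,.072]);y=np.array([np.cos(np.radians(75.6)),np.sin(np.radians(75.6)),0]);pk=h-.09*y;pk[2]=0
print("pocket",pk)
for o in(0,-.06,-.1): print(o, R.T@(pk+o*y+[0,0,.24]-s["position"]))
E
```

```text
[[-0.001, -0.959, -0.284, 0.072], [1.0, -0.001, 0.0, 0.001], [-0.0, -0.284, 0.959, -0.117], [0.0, 0.0, 0.0, 1.0]]
[ 0.43327179 -0.36690743  0.21627904] 0.03161610831513893 35.34775257110596
pocket [0.50761791 0.14882752 0.        ]
0 [ 0.51355743 -0.08730094 -0.02664348]
-0.06 [ 0.4536679  -0.08367391 -0.02634621]
-0.1 [ 0.41374154 -0.08125589 -0.02614803]
```

Call:
send_rows([
  [[0.03,-0.006,-0.003,0,0,0,-1],[0.054,-0.01,-0.003,0,0,0,-1],[0.054,-0.01,-0.003,0,0,0,-1],[0.054,-0.01,-0.003,0,0,0,-1],[0.054,-0.01,-0.003,0,0,0,-1],[0.054,-0.01,-0.003,0,0,0,-1],[0.054,-0.01,-0.003,0,0,0,-1],[0.054,-0.01,-0.003,0,0,0,-1],[0.026,-0.007,0,0,0,0,-1],[0,0,0,0,0,0,-1],[0,0,0,0,0,0,-1]],
])

```text
time_s: 7.3
position: [0.4864, 0.0719, 0.2354]
tool_rot: [[0.307, 0.952, -0.002], [0.952, -0.307, -0.0], [-0.001, -0.002, -1.0]]
ft_force: [-0.2, -0.1, -1.6]
grip_width: 0.0313
gripper_force: 35.3
```

```bash
python3 - <<'E'
from h import *
s=grab("wrist"); R=np.array(s["tool_rot"]); print(s["time_s"],s["position"],s["grip_width"],np.round(R,4).tolist())
P,im,z=cloud("wrist"); save("wrist","w2.png",None,1.25)
for w in(.010,.044):
    m=(abs(P[...,2]-w)<.003)&(abs(P[...,0]-.51)<.12)&(abs(P[...,1]-.15)<.13)&(im.min(2)>90)
    p=P[m]; r=cv2.minAreaRect((p[:,:2]*1000).astype(np.float32)); print(w,len(p),r,np.median(p[:,2]))
E
```

```text
7.3 [0.48643871 0.07189568 0.23544041] 0.03128505940431397 [[0.3073, 0.9516, -0.0018], [0.9516, -0.3073, -0.0001], [-0.0007, -0.0017, -1.0]]
0.01 13119 ((515.1981811523438, 169.183837890625), (183.7853546142578, 120.23640441894531), 75.53619384765625) 0.009509278542401634
0.044 151 ((515.1033935546875, 170.3356170654297), (135.9016876220703, 72.4974136352539), 75.14282989501953) 0.04128690092326881
```

View pics/w2.png

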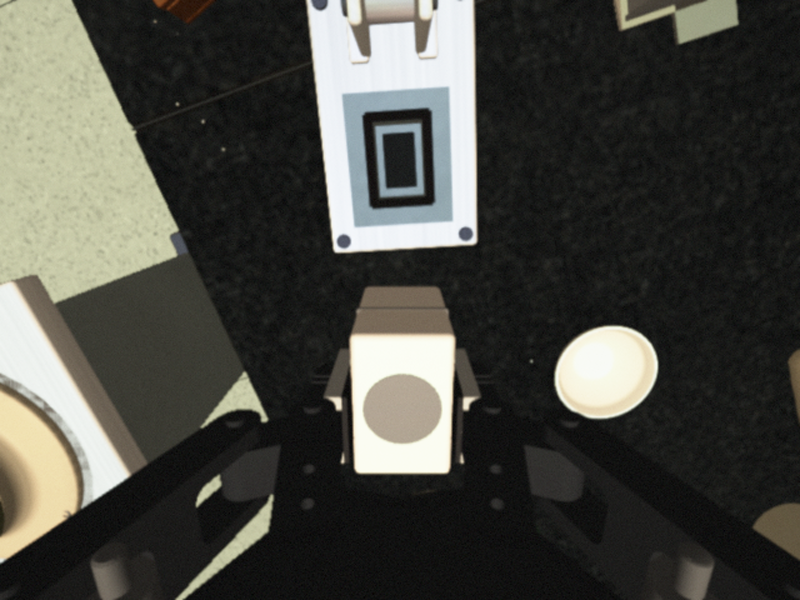

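The wrist view shows the pocket's black lip, with outer corners near (363,111), (431,109), (436,205) and (371,207). The front plate screws are at (344,241) and (466,234). The held cartridge's top is seen square in the jaws, with corners at (352,336), (453,333), (457,472) and (356,474).

```bash
cat >> h.py <<'E'
def ray(n,px,zw):
    f=np.load(n+".npz");q=cv2.undistortPoints(np.array(px,float).reshape(-1,1,2),f["K"],np.array([float(f["k1"]),0,0,0])).reshape(-1,2)
    d=np.c_[q,np.ones(len(q))]@f["M"][:3,:3].T;o=f["M"][:3,3]
    return o+d*((zw-o[2])/d[:,2])[:,None]
E
python3 - <<'E'
from h import *
P,im,z=cloud("wrist"); g=im.max(2).astype(int)
# lip: dark blob within block, centred ~(320,126)
m=(g[80:172,285:352]<75).astype(np.uint8); n,l,st,c=cv2.connectedComponentsWithStats(m)
for i in range(1,n):
    if st[i,4]>60:
        pts=np.argwhere(l==i)[:,::-1]+[285,80]; w=ray("wrist",pts,.044)
        r=cv2.minAreaRect((w[:,:2]*1000).astype(np.float32)); print(st[i],np.round(r[0],1),np.round(r[1],1),round(r[2],1))
w=ray("wrist",np.array([(363,111),(431,109),(436,205),(371,207)])/1.25,.044);print("lip hand",w.mean(0))
print("screws",ray("wrist",np.array([(344,241),(466,234)])/1.25,.010))
t=ray("wrist",np.array([(352,336),(453,333),(457,472),(356,474)])/1.25,.2354+.003);print("cart top",t,t.mean(0))
q=P[275:375,288:360].reshape(-1,3); print("top z",np.median(P[290:370,295:355,2]))
E
```

```text
[   5    7   58   80 1849] [509.9 148.1] [64.4 46.6] 75.7
[  22   26   26   44 1027] [509.9 147.6] [36.  21.1] 75.7
lip hand [0.51074179 0.14782108 0.044     ]
screws [[0.44680717 0.1019086  0.01      ]
 [0.54410497 0.07651513 0.01      ]]
cart top [[0.48138969 0.10049273 0.2384    ]
 [0.50988714 0.09227943 0.2384    ]
 [0.49775793 0.04489628 0.2384    ]
 [0.46604192 0.05430217 0.2384    ]] [0.48876917 0.07299265 0.2384    ]
top z 0.2376184593477128
```

Call:
send_rows([
  [[0,0,0,0,0,-0.1,-1],[0,0,0,0,0,-0.18,-1],[0,0,0,0,0,-0.18,-1],[0,0,0,0,0,-0.18,-1],[0,0,0,0,0,-0.18,-1],[0,0,0,0,0,-0.18,-1],[0,0,0,0,0,-0.18,-1],[0,0,0,0,0,-0.18,-1],[0,0,0,0,0,-0.18,-1],[0,0,0,0,0,-0.18,-1],[0,0,0,0,0,-0.18,-1],[0,0,0,0,0,-0.18,-1]],
])

```text
time_s: 8.85
position: [0.4867, 0.0713, 0.236]
tool_rot: [[-0.98, -0.2, -0.001], [-0.2, 0.98, -0.0], [0.001, 0.0, -1.0]]
ft_force: [-0.3, 0.1, -1.3]
grip_width: 0.0315
gripper_force: 35.3
```

Call:
send_rows([
  [[0,0,0,0,0,-0.18,-1],[0,0,0,0,0,-0.18,-1],[0,0,0,0,0,-0.18,-1],[0,0,0,0,0,-0.18,-1],[0,0,0,0,0,-0.18,-1],[0,0,0,0,0,-0.18,-1],[0,0,0,0,0,-0.044,-1],[0,0,0,0,0,0,-1]],
])

```text
time_s: 9.85
position: [0.4876, 0.0976, 0.2355]
tool_rot: [[-0.278, -0.961, -0.001], [-0.96, 0.278, -0.024], [0.023, -0.005, -1.0]]
ft_force: [0.1, 0.1, -0.7]
grip_width: 0.0314
gripper_force: 35.2
```

```bash
cat > t.py <<'E'
from h import *
import sys
s=telemetry.observe();R=np.array(s["tool_rot"]);t=np.array(eval(sys.argv[1]));print("pos",s["position"],"yaw y",np.degrees(np.arctan2(R[1,1],R[0,1])),"q6",s["q"][5],"\nd",np.round(R.T@(t-s["position"]),4),"F",np.round(s["ft_force"],1),s["time_s"],"tilt",np.round(R[:,2],4))
E
python3 t.py [.5076,.1469,.2354]
```

```text
pos [0.487594   0.09757837 0.23549898] yaw y 163.85703302881058 q6 -165.26215618794424 
d [-0.0529 -0.0055 -0.0011] F [ 0.1  0.1 -0.7] 9.85 tilt [-0.0012 -0.0237 -0.9997]
```

```bash
python3 -c "
from h import *
s=telemetry.observe();print(s['q'],s['position'])"
```

```text
[  -1.69827065   17.66868874   84.37503629   -1.3894193    77.98809046
 -165.26215619] [0.487594   0.09757837 0.23549898]
```

Call:
send_rows([
  [[-0.02,-0.002,0,-0.005,-0.023,0,-1],[-0.02,-0.002,0,0,0,0,-1],[-0.01,-0.002,0,0,0,0,-1],[0,0,0,0,0,0,-1],[0,0,0,0,0,0,-1]],
])

```text
time_s: 10.48
position: [0.5073, 0.1437, 0.2352]
tool_rot: [[-0.279, -0.96, 0.001], [-0.96, 0.279, -0.0], [0.0, -0.001, -1.0]]
ft_force: [-0.8, 0.1, -1.2]
grip_width: 0.0315
gripper_force: 35.2
```

```bash
python3 t.py [.5076,.1469,.2354]; python3 -c "
from h import *
s=telemetry.observe();print(s['q'])"
```

```text
pos [0.50728527 0.14371025 0.23519934] yaw y 163.78978284589547 q6 -160.8350211556757 
d [-0.0032  0.0006 -0.0002] F [-0.8  0.1 -1.2] 10.475 tilt [ 6.e-04 -4.e-04 -1.e+00]
[ 2.95052149e+00  2.04774100e+01  8.00854963e+01 -2.30746091e-02
  7.94030713e+01 -1.60835021e+02]
```

Call:
send_rows([
  [[-0.003,0,0.02,0,0,-0.033,-1],[0,0,0.02,0,0,0,-1],[0,0,0.02,0,0,0,-1],[0,0,0,0,0,0,-1],[0,0,0,0,0,0,-1]],
])

```text
time_s: 11.1
position: [0.5087, 0.1465, 0.1762]
tool_rot: [[-0.248, -0.969, 0.002], [-0.969, 0.248, -0.0], [-0.0, -0.002, -1.0]]
ft_force: [0.0, 0.1, -1.1]
grip_width: 0.0316
gripper_force: 35.2
```

```bash
python3 t.py [.5076,.1469,.175]; python3 - <<'E'
from h import *
for n in("wrist","scene","side"): grab(n)
a=np.load("wrist.npz")["im"][...,::-1]; 
b=np.load("side.npz")["im"][110:270,220:340,::-1]; c=np.load("scene.npz")["im"][110:260,190:302,::-1]
f=lambda x:cv2.resize(x,(300,400) if x is not a else (533,400),interpolation=cv2.INTER_CUBIC)
cv2.imwrite("pics/w3.png",cv2.resize(a,None,fx=1.25,fy=1.25)); cv2.imwrite("pics/ss3.png",np.hstack([cv2.resize(b,None,fx=3.3,fy=3.3,interpolation=2)[:495],cv2.resize(c,None,fx=3.3,fy=3.3,interpolation=2)[:495]]))
E
```

```text
pos [0.50865832 0.14651049 0.17616128] yaw y 165.65931140498498 q6 -162.40383282200847 
d [-0.0001  0.0011  0.0012] F [ 0.   0.1 -1.1] 11.1 tilt [ 2.2e-03 -1.0e-04 -1.0e+00]
```

View pics/w3.png

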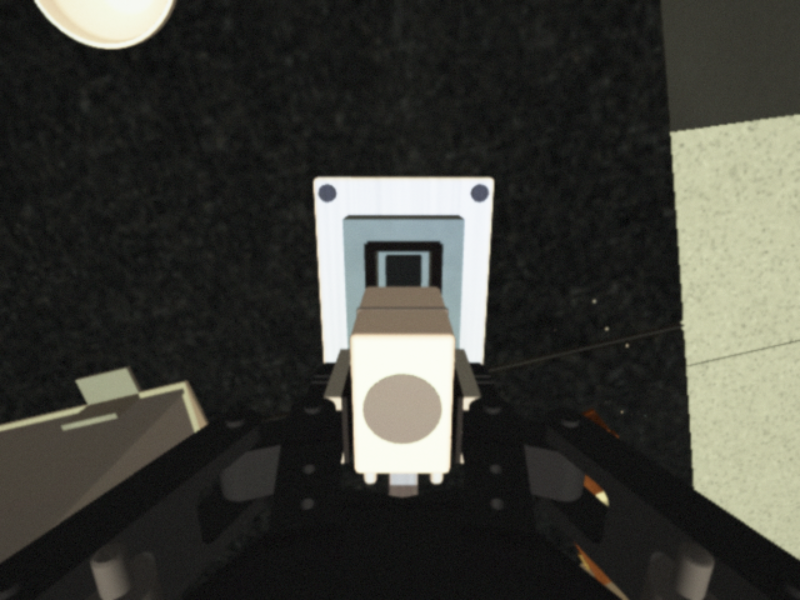

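Rotated view: the cartridge's top is at corners (352,335), (453,335), (451,472) and (356,472). The front screws are at (327,193) and (480,193), and the lip's front outer edge runs from (365,242) to (441,242).

```bash
python3 - <<'E'
from h import *
r=lambda px,z: ray("wrist",np.array(px)/1.25,z)
S=r([(327.5,193),(480,193)],.010).mean(0); L=r([(365,242),(441.5,242)],.044).mean(0); C=r([(352,335),(453,335),(451,472),(356,472)],.1787).mean(0)
dx=np.array([.969,-.247,0]);dy=np.array([.247,.969,0]);print(S,L,C)
ctr=S-(-.0605*dy+.0000*dx); l2=L+.03225*dy
for n,p in(("screws",ctr),("lip",l2)): print(n,p,"move cart by dock x,y:",1000*(p-C)@dx,1000*(p-C)@dy)
# static side cam: cart vs plate
for n,w in(("side",(240,110,320,268)),("scene",(200,100,300,255))):
    P,im,z=cloud(n);a,b,c,d=w;q=P[b:d,a:c].reshape(-1,3);cc=im[b:d,a:c].reshape(-1,3).astype(int)
    t=q[(abs(q[:,2]-.178)<.004)&(cc.min(1)>130)]; pl=q[(abs(q[:,2]-.01)<.003)&(cc.min(1)>120)&(q[:,0]<.62)]
    for v in(t,pl):
        if len(v)>20: R=cv2.minAreaRect((v[:,:2]*1000).astype(np.float32)); print(n,len(v),np.round(R[0],1),np.round(R[1],1),round(R[2],1))
E
```

```text
[0.49455892 0.09051315 0.01      ] [0.50155627 0.11653761 0.044     ] [0.5089872  0.14491953 0.1787    ]
screws [0.50950242 0.14913765 0.01      ] move cart by dock x,y: -0.5426302263470697 4.214620035163234
lip [0.50952202 0.14778786 0.044     ] move cart by dock x,y: -0.19023450214503573 2.911507624061189
side 104 [633.3 288.4] [433.4  41. ] 49.5
side 666 [511.6 171.7] [195.  119.5] 76.2
scene 114 [673.9 268. ] [481.5  36.6] 38.1
scene 396 [508.7 168.8] [191.1 119.2] 75.6
```

View pics/ss3.png

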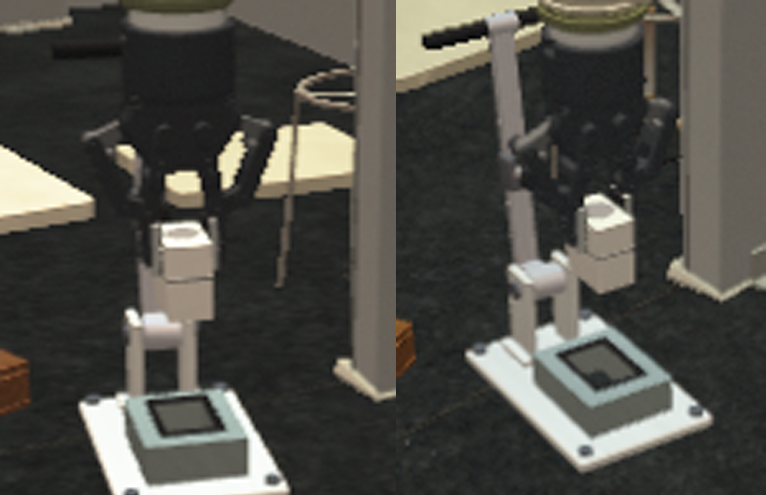

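The two static crops show the cartridge held level over the pocket, with the clamp upright behind it. Next I lower it to just above the lip.

Call:
send_rows([
  [[-0.003,0,0.02,0,0.002,0,-1],[0,0,0.025,0,0,0,-1],[0,0,0.02,0,0,0,-1],[0,0,0.009,0,0,0,-1],[0,0,0,0,0,0,-1],[0,0,0,0,0,0,-1]],
])

```text
time_s: 12.0
position: [0.5095, 0.1495, 0.1021]
tool_rot: [[-0.247, -0.969, 0.002], [-0.969, 0.247, -0.002], [0.001, -0.002, -1.0]]
ft_force: [-0.4, -0.1, -1.4]
grip_width: 0.0312
gripper_force: 35.2
```

```bash
python3 t.py [.5098,.1494,.1]
```

```text
pos [0.50953439 0.14950776 0.10213674] yaw y 165.67549955085286 q6 -161.98309917604837 
d [ 0.     -0.0003  0.0021] F [-0.4 -0.1 -1.4] 12.0 tilt [ 0.002 -0.002 -1.   ]
```

Call:
send_rows([
  [[0,0,0.004,0,0,0,-1],[0,0,0.003,0,0,0,-1],[0,0,0.003,0,0,0,-1],[0,0,0,0,0,0,-1]],
])

```text
time_s: 12.5
position: [0.509, 0.1494, 0.091]
tool_rot: [[-0.247, -0.969, -0.0], [-0.969, 0.247, -0.002], [0.002, -0.0, -1.0]]
ft_force: [1.0, 0.4, -0.4]
grip_width: 0.0316
gripper_force: 35.2
```

Call:
send_rows([
  [[0,0,0.002,0,0,0,-1],[0,0,0.002,0,0,0,-1],[0,0,0,0,0,0,-1]],
])

```text
time_s: 12.88
position: [0.509, 0.1494, 0.0872]
tool_rot: [[-0.247, -0.969, 0.0], [-0.969, 0.247, -0.002], [0.002, -0.001, -1.0]]
ft_force: [0.4, 0.4, -1.2]
grip_width: 0.0314
gripper_force: 35.2
```

Call:
send_rows([
  [[0,0,0.003,0,0,0,-1],[0,0,0.002,0,0,0,-1],[0,0,0.001,0,0,0,-1],[0,0,0,0,0,0,-1]],
])

```text
time_s: 13.38
position: [0.5091, 0.1494, 0.0812]
tool_rot: [[-0.247, -0.969, 0.0], [-0.969, 0.247, -0.002], [0.002, -0.001, -1.0]]
ft_force: [0.1, -0.7, -0.7]
grip_width: 0.0315
gripper_force: 35.2
```

Call:
send_rows([
  [[0,0,0.002,0,0,0,-1],[0,0,0.001,0,0,0,-1],[0,0,0,0,0,0,-1]],
])

```text
time_s: 13.75
position: [0.509, 0.1495, 0.0782]
tool_rot: [[-0.247, -0.969, 0.0], [-0.969, 0.247, -0.002], [0.002, -0.001, -1.0]]
ft_force: [0.7, -1.0, -0.8]
grip_width: 0.0311
gripper_force: 35.2
```

Call:
send_rows([
  [[0,0,0.001,0,0,0,-1],[0,0,0.0005,0,0,0,-1],[0,0,0,0,0,0,-1]],
])

```text
time_s: 14.12
position: [0.509, 0.1494, 0.0767]
tool_rot: [[-0.247, -0.969, 0.0], [-0.969, 0.247, -0.002], [0.002, -0.001, -1.0]]
ft_force: [-0.8, -0.6, -1.1]
grip_width: 0.0314
gripper_force: 35.2
```

Call:
send_rows([
  [[0,0,0.0005,0,0,0,-1],[0,0,0,0,0,0,-1]],
])

```text
time_s: 14.38
position: [0.5091, 0.1494, 0.0763]
tool_rot: [[-0.247, -0.969, 0.0], [-0.969, 0.247, -0.002], [0.002, -0.001, -1.0]]
ft_force: [0.1, 0.2, -0.5]
grip_width: 0.0315
gripper_force: 35.2
```

Call:
send_rows([
  [[0,0,0,0,0,0,0.2],[0,0,0,0,0,0,0.2],[0,0,0,0,0,0,0.2],[0,0,0,0,0,0,0.2]],
])

```text
time_s: 14.88
position: [0.5091, 0.1494, 0.0763]
tool_rot: [[-0.247, -0.969, 0.001], [-0.969, 0.247, -0.002], [0.002, -0.001, -1.0]]
ft_force: [-0.8, -0.0, 0.3]
grip_width: 0.0509
gripper_force: 0.0
```

Call:
send_rows([
  [[0,0,-0.02,0,0,0,0.2],[0,0,-0.04,0,0,0,0.2],[0,0,-0.05,0,0,0,0.2],[0,0,-0.03,0,0,0,0.2],[0,0,0,0,0,0,0.2]],
])

```text
time_s: 15.5
position: [0.5097, 0.1498, 0.2183]
tool_rot: [[-0.247, -0.969, 0.005], [-0.969, 0.247, -0.002], [0.001, -0.005, -1.0]]
ft_force: [-0.3, 0.5, -0.4]
grip_width: 0.0513
gripper_force: 0.0
```

```bash
python3 - <<'E'
from h import *
s=grab("wrist");grab("side"); print(s["position"],s["time_s"])
P,im,z=cloud("wrist")
m=(abs(P[...,2]-.074)<.012)&(abs(P[...,0]-.51)<.04)&(abs(P[...,1]-.148)<.04)&(im.min(2)>90)
p=P[m]; r=cv2.minAreaRect((p[:,:2]*1000).astype(np.float32)); print(len(p),r,np.percentile(p[:,2],[5,50,95]))
A=np.c_[p[:,:2]-p[:,:2].mean(0),np.ones(len(p))];print("slope",np.linalg.lstsq(A,p[:,2],rcond=None)[0])
m=(abs(P[...,2]-.01)<.004)&(im.min(2)>110)&(abs(P[...,0]-.51)<.1)&(abs(P[...,1]-.1)<.05);print("plate z",np.median(P[m][:,2]))
cv2.imwrite("pics/v4.png",np.hstack([cv2.resize(np.load("wrist.npz")["im"][150:450,170:470,::-1],(400,400)),cv2.resize(np.load("side.npz")["im"][110:270,220:380,::-1],(400,400),interpolation=2)]))
# handle
h=np.array([.5097,.1481,0])+.09*np.array([.247,.969,0]);h[2]=.072
for t in(1.6,1.65,1.7,1.75,1.8):
  y=-.21*np.cos(t)+.028*np.sin(t);zz=.21*np.sin(t)+.028*np.cos(t); print(t,h+np.array([.247,.969,0])*y+[0,0,zz])
E
```

```text
[0.50968425 0.14980665 0.21834481] 15.5
2512 ((509.9461669921875, 148.33218383789062), (49.79692077636719, 32.908843994140625), 75.16193389892578) [0.07258779 0.07747644 0.07870747]
slope [0.00733031 0.0430285  0.07702491]
plate z 0.009480316208907491
1.6 [0.54035763 0.26837224 0.28109287]
1.65 [0.54292832 0.27845725 0.27912627]
1.7 [0.54547152 0.28843442 0.27664196]
1.75 [0.54798087 0.2982788  0.27364616]
1.8 [0.5504501  0.30796579 0.27014634]
```

View pics/v4.png

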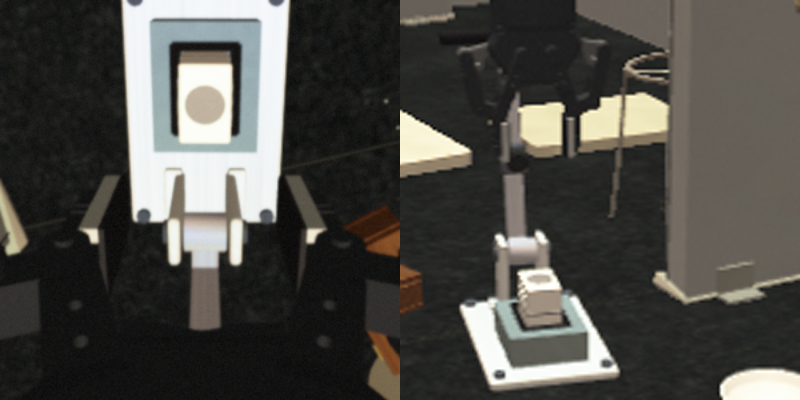

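The cartridge stands in the pocket with its top at about 77.5 mm, so it is resting on the gasket. The clamp is still upright at roughly 1.66 rad. Next I rise, turn a quarter, shut the fingers and go behind the handle.

Call:
send_rows([
  [[0,0,-0.04,0,0,0,-1],[0,0,-0.05,0,0,0,-1],[0,0,-0.05,0,0,0.18,-1],[0,0,0,0,0,0.18,-1],[0,0,0,0,0,0.18,-1],[0,0,0,0,0,0.18,-1],[0,0,0,0,0,0.18,-1],[0,0,0,0,0,0.18,-1],[0,0,0,0,0,0.18,-1],[0,0,0,0,0,0.18,-1],[0,0,0,0,0,0.13,-1],[0,0,0,0,0,0,-1]],
])

```text
time_s: 17.1
position: [0.509, 0.15, 0.3548]
tool_rot: [[-0.969, 0.246, -0.002], [0.246, 0.969, -0.002], [0.002, -0.003, -1.0]]
ft_force: [0.2, 0.2, -0.1]
grip_width: 0.0002
gripper_force: 0.0
```

```bash
cat > c.py <<'E'
from h import *
# waypoint table: tip path in dock coords; t=half thickness; prints TCP increments in tool frame
s=telemetry.observe();R=np.array(s["tool_rot"]);p=np.array(s["position"])
PK=np.array([.5097,.1481,0]);dx=np.array([.969,-.247,0]);dy=np.array([.247,.969,0])
print(p,"yaw",np.degrees(np.arctan2(R[1,1],R[0,1])),R[:,2],s["time_s"],s["grip_width"])
d=p-PK;print("dock coords",d@dx,d@dy,p[2])
th=1.66;t=.015
def tcp(th,t=.013,r=.0085):
    Hy=.09-.21*np.cos(th)+.028*np.sin(th);Hz=.072+.21*np.sin(th)+.028*np.cos(th)
    return np.array([Hy+np.sin(th)*(r+t),Hz+np.cos(th)*r-np.sin(th)*.012+.025])
prev=None
for th in np.arange(1.66,.38,-.08):
    w=tcp(th); print(round(th,2),np.round(w,4),None if prev is None else np.round(w-prev,4)); prev=w
E
python3 c.py
```

```text
[0.50899448 0.1499782  0.35482043] yaw 75.78678426682956 [-0.0022893  -0.00225972 -0.99999483] 17.1 0.0002326889510444816
dock coords -0.0011475697643129224 0.0016457159645778675 0.35482042543318393
1.66 [0.158 0.291] None
1.58 [0.1414 0.2947] [-0.0166  0.0037]
1.5 [0.1245 0.2971] [-0.0169  0.0024]
1.42 [0.1074 0.2982] [-0.0171  0.0012]
1.34 [0.0901 0.2981] [-0.0172 -0.0001]
1.26 [0.0729 0.2967] [-0.0172 -0.0014]
1.18 [0.0558 0.294 ] [-0.0171 -0.0027]
1.1 [0.0389 0.29  ] [-0.0169 -0.004 ]
1.02 [0.0223 0.2848] [-0.0166 -0.0052]
0.94 [0.0061 0.2784] [-0.0162 -0.0064]
0.86 [-0.0095  0.2709] [-0.0156 -0.0076]
0.78 [-0.0245  0.2622] [-0.015  -0.0087]
0.7 [-0.0387  0.2525] [-0.0142 -0.0097]
0.62 [-0.0522  0.2418] [-0.0134 -0.0107]
0.54 [-0.0647  0.2301] [-0.0125 -0.0116]
0.46 [-0.0762  0.2176] [-0.0115 -0.0125]
```

Call:
send_rows([
  [[0,0.03,0,0,0,0,-1],[0,0.05,0,0,0,0,-1],[0,0.06,0,0,0,0,-1],[0,0.05,0,0,0,0,-1],[0,0,0,0,0,0,-1],[0,0,0.02,0,0,0,-1],[0,0,0.025,0,0,0,-1],[0,0,0.018,0,0,0,-1],[0,0,0,0,0,0,-1]],
])

```text
time_s: 18.23
position: [0.5555, 0.333, 0.2914]
tool_rot: [[-0.969, 0.246, -0.003], [0.246, 0.969, -0.004], [0.002, -0.004, -1.0]]
ft_force: [0.5, 0.2, 0.1]
grip_width: 0.0004
gripper_force: 0.0
```

```bash
python3 c.py | head -2; python3 - <<'E'
from h import *
grab("side");grab("scene")
f=lambda n,c:cv2.resize(np.load(n+".npz")["im"][c[1]:c[3],c[0]:c[2],::-1],(400,400),interpolation=2)
cv2.imwrite("pics/v5.png",np.hstack([f("side",(190,50,350,210)),f("scene",(160,50,320,210))]))
E
```

```text
[0.55554526 0.33296783 0.29142243] yaw 75.76904783595056 [-0.00292146 -0.00356037 -0.99998939] 18.225 0.00039948004803017827
dock coords -0.0012382928524327622 0.190460707721136 0.2914224290484658
```

View pics/v5.png

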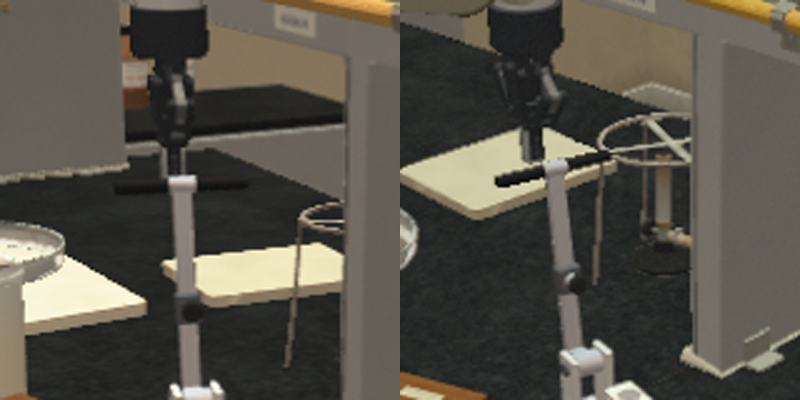

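The pictures show the closed fingers just behind the bar's middle. I push from there.

Call:
send_rows([
  [[0,-0.012,0,0,0,0,-1],[0,-0.012,0,0,0,0,-1],[0,-0.008,0,0,0,0,-1],[0,-0.008,-0.002,0,0,0,-1],[0,-0.008,-0.002,0,0,0,-1],[0,-0.008,-0.001,0,0,0,-1],[0,-0.008,-0.001,0,0,0,-1]],
])

```text
time_s: 19.2
position: [0.5404, 0.2731, 0.3008]
tool_rot: [[-0.969, 0.245, 0.005], [0.245, 0.969, 0.003], [-0.004, 0.004, -1.0]]
ft_force: [3.3, 10.9, 5.1]
grip_width: -0.0004
gripper_force: 5.7
```

Call:
send_rows([
  [[0,-0.011,0,0,0,0,-1],[0,-0.011,0.001,0,0,0,-1],[0,-0.011,0.001,0,0,0,-1],[0,-0.011,0.001,0,0,0,-1],[0,-0.011,0.001,0,0,0,-1],[0,-0.011,0.002,0,0,0,-1]],
])

```text
time_s: 19.95
position: [0.5244, 0.2085, 0.296]
tool_rot: [[-0.969, 0.246, 0.008], [0.246, 0.969, 0.002], [-0.007, 0.004, -1.0]]
ft_force: [2.2, 7.1, 11.1]
grip_width: -0.0002
gripper_force: 5.5
```

```bash
python3 c.py | head -2
```

```text
[0.52442347 0.20854476 0.29597134] yaw 75.7732267136782 [ 0.00758941  0.00170489 -0.99996975] 19.95 -0.0001690205039293778
dock coords -0.0006628110851524435 0.06220766930806435 0.29597134081539295
```

Call:
send_rows([
  [[0,-0.01,0.002,0,0,0,-1],[0,-0.01,0.003,0,0,0,-1],[0,-0.01,0.003,0,0,0,-1],[0,-0.01,0.004,0,0,0,-1],[0,-0.01,0.004,0,0,0,-1],[0,-0.01,0.005,0,0,0,-1],[0,-0.01,0.005,0,0,0,-1]],
])

```text
time_s: 20.82
position: [0.5071, 0.1406, 0.2686]
tool_rot: [[-0.969, 0.246, 0.005], [0.246, 0.969, 0.001], [-0.005, 0.002, -1.0]]
ft_force: [4.1, 8.7, 1.1]
grip_width: 0.0001
gripper_force: 4.8
```

```bash
python3 c.py | head -2
```

```text
[0.50706717 0.14062634 0.26861646] yaw 75.75129822384748 [ 0.0053736   0.00113191 -0.99998492] 20.825 0.00010867230697774626
dock coords -0.0007052227816515763 -0.007892287884382041 0.2686164622805102
```

Call:
send_rows([
  [[0,-0.011,0.006,0,0,0,-1],[0,-0.01,0.006,0,0,0,-1],[0,-0.01,0.007,0,0,0,-1],[0,-0.01,0.007,0,0,0,-1],[0,-0.009,0.008,0,0,0,-1],[0,-0.009,0.008,0,0,0,-1],[0,0,0,0,0,0,-1]],
])

```text
time_s: 21.7
position: [0.4919, 0.0835, 0.2254]
tool_rot: [[-0.969, 0.247, 0.002], [0.247, 0.969, 0.001], [-0.001, 0.002, -1.0]]
ft_force: [3.1, 7.0, -2.3]
grip_width: 0.0
gripper_force: 3.1
```

```bash
python3 c.py | head -2; python3 - <<'E'
from h import *
grab("side");grab("scene")
f=lambda n,c:cv2.resize(np.load(n+".npz")["im"][c[1]:c[3],c[0]:c[2],::-1],(400,400),interpolation=2)
cv2.imwrite("pics/v6.png",np.hstack([f("side",(210,130,350,270)),f("scene",(180,120,320,260))]))
E
```

```text
[0.49187858 0.08352924 0.2254165 ] yaw 75.70458865458299 [ 0.00173119  0.0012859  -0.99999767] 21.7 1.4886763898448938e-06
dock coords -0.0013199798827355294 -0.06697095424845707 0.2254165008673131
```

View pics/v6.png

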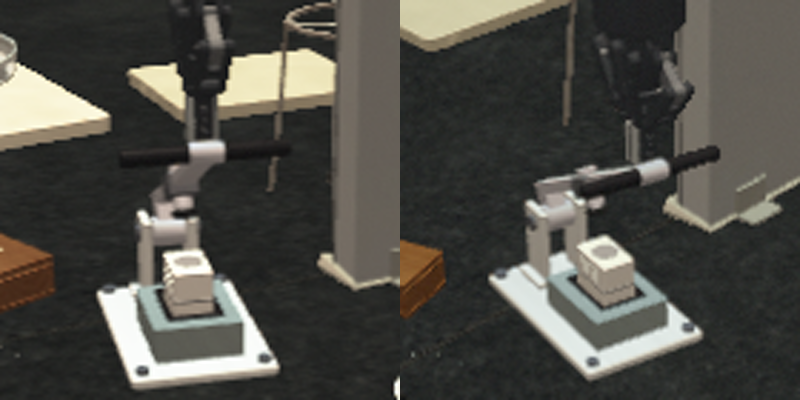

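The side and scene crops show the clamp arm at about 0.5 rad over the pocket, with the fingers still on the back of the sleeve. I lift off and set the fingers on top of the handle.

Call:
send_rows([
  [[0,0.006,0,0,0,0,-1],[0,0.004,-0.01,0,0,0,-1],[0,0,-0.02,0,0,0,-1],[0,-0.01,-0.005,0,0,0,-1],[0,-0.015,0,0,0,0,-1],[0,-0.003,0,0,0,0,-1],[0,0,0,0,0,0,-1]],
])

```text
time_s: 22.68
position: [0.4874, 0.0651, 0.2601]
tool_rot: [[-0.969, 0.248, -0.0], [0.248, 0.969, -0.002], [-0.0, -0.002, -1.0]]
ft_force: [-0.3, 0.3, 0.2]
grip_width: -0.0001
gripper_force: 0.0
```

```bash
python3 c.py | head -2; python3 - <<'E'
from h import *
PK=np.array([.5097,.1481,0]);dx=np.array([.969,-.247,0]);dy=np.array([.247,.969,0])
for n,w in(("side",(230,165,325,200)),("scene",(230,160,320,200))):
    grab(n);P,im,z=cloud(n);a,b,c,d=w;q=P[b:d,a:c].reshape(-1,3);cc=im[b:d,a:c].reshape(-1,3)
    y=(q-PK)@dy;x=(q-PK)@dx
    k=(cc.max(1)<70)&(y>-.14)&(y<-.04)&(abs(x)>.018)&(abs(x)<.066)&(q[:,2]>.1)&(q[:,2]<.23)
    print(n,k.sum(),np.median(y[k]),np.median(q[k,2]),x[k].min(),x[k].max())
E
```

```text
[0.48736471 0.06506174 0.26007113] yaw 75.66347865304452 [-4.46631958e-04 -1.92859559e-03 -9.99998041e-01] 22.675 -6.46496022037935e-05
dock coords -0.001132448575166595 -0.08598089540630074 0.26007112801860593
side 271 -0.08563049028129002 0.19946677543990882 -0.06596686663028406 0.06242321882743586
scene 197 -0.08651330602411639 0.19865379167740171 -0.06576297612672641 0.06104946478828991
```

Call:
send_rows([
  [[0,0,0.012,0,0,0,-1],[0,0,0.012,0,0,0,-1],[0,-0.001,0.008,0,0,0,-1],[0,-0.003,0.007,0,0,0,-1],[0,-0.003,0.007,0,0,0,-1],[0,-0.003,0.007,0,0,0,-1],[0,-0.003,0.007,0,0,0,-1],[0,-0.002,0.006,0,0,0,-1]],
])

```text
time_s: 23.78
position: [0.4846, 0.049, 0.1957]
tool_rot: [[-0.969, 0.247, 0.004], [0.247, 0.969, -0.007], [-0.005, -0.006, -1.0]]
ft_force: [-2.4, -10.7, 14.6]
grip_width: -0.0
gripper_force: 7.5
```

```bash
python3 c.py | head -2
```

```text
[0.48458894 0.04895599 0.19565012] yaw 75.71759250783258 [ 0.00352835 -0.00662411 -0.99997184] 23.775 -1.6679123086994713e-05
dock coords 0.00015595579580825701 -0.10227297291794375 0.195650122969481
```

Call:
send_rows([
  [[0,0,-0.006,0,0,0,-1],[0,-0.004,0,0,0,0,-1],[0,-0.002,0.004,0,0,0,-1],[0,-0.002,0.005,0,0,0,-1],[0,-0.002,0.005,0,0,0,-1],[0,-0.001,0.003,0,0,0,-1],[0,0,0,0,0,0,-1]],
])

```text
time_s: 24.65
position: [0.481, 0.0396, 0.1836]
tool_rot: [[-0.969, 0.247, 0.0], [0.247, 0.969, -0.003], [-0.001, -0.003, -1.0]]
ft_force: [-2.7, -3.5, 5.8]
grip_width: -0.0003
gripper_force: 3.1
```

```bash
python3 c.py | head -2
```

```text
[0.4809862  0.03955695 0.18358963] yaw 75.72647248262254 [ 1.67917630e-04 -3.44223946e-03 -9.99994061e-01] 24.65 -0.0003049188470278772
dock coords -0.0010135407918117133 -0.11227052324857312 0.18358963251017102
```

Call:
send_rows([
  [[0,-0.001,0.003,0,0,0,-1],[0,-0.001,0.003,0,0,0,-1],[0,-0.001,0.003,0,0,0,-1],[0,0,0,0,0,0,-1]],
])

```text
time_s: 25.15
position: [0.4803, 0.0364, 0.1748]
tool_rot: [[-0.969, 0.247, 0.001], [0.247, 0.969, -0.004], [-0.001, -0.004, -1.0]]
ft_force: [-2.5, -4.3, 7.3]
grip_width: 0.0
gripper_force: 3.6
```

Call:
send_rows([
  [[0,-0.0005,0.002,0,0,0,-1],[0,-0.0005,0.002,0,0,0,-1]],
])

```text
time_s: 25.4
position: [0.4801, 0.0352, 0.1711]
tool_rot: [[-0.969, 0.246, 0.001], [0.246, 0.969, -0.005], [-0.002, -0.004, -1.0]]
ft_force: [-4.7, -5.5, 11.8]
grip_width: -0.0002
gripper_force: 5.7
```

Call:
send_rows([
  [[0,-0.0005,0.002,0,0,0,-1],[0,-0.0005,0.002,0,0,0,-1]],
])

```text
time_s: 25.65
position: [0.4799, 0.0341, 0.1671]
tool_rot: [[-0.969, 0.246, 0.001], [0.246, 0.969, -0.005], [-0.002, -0.004, -1.0]]
ft_force: [-5.0, -7.3, 11.0]
grip_width: -0.0004
gripper_force: 5.7
```

Call:
send_rows([
  [[0.001,-0.003,0,0,0,0,-1],[0,0,0,0,0,0,-1]],
])

```text
time_s: 25.9
position: [0.4787, 0.0324, 0.1668]
tool_rot: [[-0.969, 0.247, 0.002], [0.247, 0.969, -0.002], [-0.003, -0.002, -1.0]]
ft_force: [0.1, 0.3, 4.8]
grip_width: 0.0001
gripper_force: 2.8
```

Call:
send_rows([
  [[0,-0.0005,0.002,0,0,0,-1],[0,-0.0005,0.001,0,0,0,-1]],
])

```text
time_s: 26.15
position: [0.4785, 0.0316, 0.164]
tool_rot: [[-0.969, 0.247, 0.002], [0.247, 0.969, -0.002], [-0.003, -0.002, -1.0]]
ft_force: [0.7, -0.8, 8.7]
grip_width: -0.0001
gripper_force: 4.1
```

Call:
send_rows([
  [[0,-0.0005,0.002,0,0,0,-1],[0,-0.0005,0.001,0,0,0,-1]],
])

```text
time_s: 26.4
position: [0.4783, 0.0306, 0.161]
tool_rot: [[-0.969, 0.247, 0.002], [0.247, 0.969, -0.002], [-0.003, -0.002, -1.0]]
ft_force: [-0.5, 1.1, 8.1]
grip_width: 0.0
gripper_force: 4.0
```

Call:
send_rows([
  [[0,0,0.0015,0,0,0,-1],[0,0,0.0015,0,0,0,-1]],
])

```text
time_s: 26.65
position: [0.4782, 0.0301, 0.158]
tool_rot: [[-0.969, 0.246, 0.002], [0.246, 0.969, -0.004], [-0.003, -0.003, -1.0]]
ft_force: [-2.4, -4.4, 9.5]
grip_width: -0.0001
gripper_force: 5.1
```

Call:
send_rows([
  [[0,0,0.0015,0,0,0,-1],[0,0,0.0015,0,0,0,-1]],
])

```text
time_s: 26.9
position: [0.4781, 0.0295, 0.1551]
tool_rot: [[-0.969, 0.246, 0.002], [0.246, 0.969, -0.005], [-0.003, -0.004, -1.0]]
ft_force: [-3.6, -8.8, 11.3]
grip_width: -0.0001
gripper_force: 6.0
```

Call:
send_rows([
  [[0,0,0.0015,0,0,0,-1],[0,0,0.0015,0,0,0,-1]],
])

```text
time_s: 27.15
position: [0.4779, 0.029, 0.1523]
tool_rot: [[-0.969, 0.246, 0.001], [0.246, 0.969, -0.006], [-0.003, -0.006, -1.0]]
ft_force: [-5.3, -10.8, 13.8]
grip_width: 0.0001
gripper_force: 7.3
```

Call:
send_rows([
  [[0.0005,-0.0025,-0.0005,0,0,0,-1],[0,0,0,0,0,0,-1]],
])

```text
time_s: 27.4
position: [0.4772, 0.028, 0.1523]
tool_rot: [[-0.969, 0.247, 0.002], [0.247, 0.969, -0.003], [-0.003, -0.002, -1.0]]
ft_force: [1.7, -1.7, 6.0]
grip_width: -0.0001
gripper_force: 3.0
```

Call:
send_rows([
  [[0,-0.0003,0.001,0,0,0,-1],[0,-0.0003,0.0005,0,0,0,-1]],
])

```text
time_s: 27.65
position: [0.4771, 0.0276, 0.1511]
tool_rot: [[-0.969, 0.247, 0.002], [0.247, 0.969, -0.003], [-0.003, -0.002, -1.0]]
ft_force: [0.5, -0.6, 10.5]
grip_width: 0.0002
gripper_force: 5.1
```

Call:
send_rows([
  [[0,-0.0003,0.001,0,0,0,-1],[0,-0.0003,0.0005,0,0,0,-1]],
])

```text
time_s: 27.9
position: [0.477, 0.0272, 0.1496]
tool_rot: [[-0.969, 0.247, 0.003], [0.247, 0.969, -0.002], [-0.003, -0.002, -1.0]]
ft_force: [-0.6, 0.9, 10.1]
grip_width: -0.0
gripper_force: 4.8
```

Call:
send_rows([
  [[0,-0.0003,0.001,0,0,0,-1],[0,-0.0003,0.001,0,0,0,-1],[0,-0.0002,0.001,0,0,0,-1]],
])

```text
time_s: 28.28
position: [0.4769, 0.0265, 0.1466]
tool_rot: [[-0.969, 0.246, 0.003], [0.246, 0.969, -0.002], [-0.003, -0.002, -1.0]]
ft_force: [1.0, 1.1, 10.6]
grip_width: -0.0001
gripper_force: 4.8
```

Call:
send_rows([
  [[0,-0.0003,0.001,0,0,0,-1],[0,-0.0003,0.001,0,0,0,-1],[0,-0.0002,0.001,0,0,0,-1]],
])

```text
time_s: 28.65
position: [0.4767, 0.0258, 0.1436]
tool_rot: [[-0.969, 0.247, 0.003], [0.247, 0.969, -0.002], [-0.003, -0.001, -1.0]]
ft_force: [0.6, 1.3, 10.1]
grip_width: 0.0003
gripper_force: 4.7
```

Call:
send_rows([
  [[0,-0.0003,0.001,0,0,0,-1],[0,-0.0003,0.001,0,0,0,-1]],
])

```text
time_s: 28.9
position: [0.4765, 0.0253, 0.1416]
tool_rot: [[-0.969, 0.247, 0.003], [0.247, 0.969, -0.002], [-0.003, -0.001, -1.0]]
ft_force: [1.4, 1.5, 8.7]
grip_width: -0.0002
gripper_force: 4.4
```

Call:
send_rows([
  [[0,-0.0001,0.001,0,0,0,-1],[0,-0.0001,0.001,0,0,0,-1]],
])

```text
time_s: 29.15
position: [0.4764, 0.0249, 0.1396]
tool_rot: [[-0.969, 0.247, 0.003], [0.247, 0.969, -0.002], [-0.003, -0.001, -1.0]]
ft_force: [0.7, -1.2, 9.7]
grip_width: -0.0001
gripper_force: 4.7
```

Call:
send_rows([
  [[0,-0.0001,0.001,0,0,0,-1],[0,-0.0001,0.001,0,0,0,-1]],
])

```text
time_s: 29.4
position: [0.4764, 0.0246, 0.1376]
tool_rot: [[-0.969, 0.246, 0.003], [0.246, 0.969, -0.002], [-0.003, -0.002, -1.0]]
ft_force: [0.3, -0.5, 10.4]
grip_width: -0.0003
gripper_force: 4.9
```

Call:
send_rows([
  [[0,-0.0001,0.0005,0,0,0,-1],[0,-0.0001,0.0005,0,0,0,-1]],
])

```text
time_s: 29.65
position: [0.4763, 0.0244, 0.1366]
tool_rot: [[-0.969, 0.246, 0.003], [0.246, 0.969, -0.002], [-0.003, -0.002, -1.0]]
ft_force: [0.2, -0.3, 11.0]
grip_width: -0.0001
gripper_force: 4.8
```

Call:
send_rows([
  [[0,-0.0001,0.0005,0,0,0,-1],[0,-0.0001,0.0005,0,0,0,-1]],
])

```text
time_s: 29.9
position: [0.4763, 0.0242, 0.1356]
tool_rot: [[-0.969, 0.247, 0.003], [0.247, 0.969, -0.002], [-0.003, -0.002, -1.0]]
ft_force: [0.5, -0.2, 10.1]
grip_width: 0.0002
gripper_force: 4.8
```

Call:
send_rows([
  [[0,-0.0001,0.0005,0,0,0,-1],[0,-0.0001,0.0005,0,0,0,-1]],
])

```text
time_s: 30.15
position: [0.4762, 0.0241, 0.1346]
tool_rot: [[-0.969, 0.246, 0.003], [0.246, 0.969, -0.002], [-0.003, -0.002, -1.0]]
ft_force: [0.0, -0.6, 10.1]
grip_width: -0.0003
gripper_force: 4.8
```

Call:
send_rows([
  [[0,-0.0001,0.0005,0,0,0,-1],[0,-0.0001,0.0003,0,0,0,-1]],
])

```text
time_s: 30.4
position: [0.4762, 0.0239, 0.1338]
tool_rot: [[-0.969, 0.247, 0.003], [0.246, 0.969, -0.002], [-0.003, -0.002, -1.0]]
ft_force: [1.1, -0.6, 9.2]
grip_width: 0.0001
gripper_force: 4.7
```

Call:
send_rows([
  [[0,-0.0001,0.0005,0,0,0,-1],[0,-0.0001,0.0005,0,0,0,-1]],
])

```text
time_s: 30.65
position: [0.4761, 0.0237, 0.1328]
tool_rot: [[-0.969, 0.246, 0.003], [0.246, 0.969, -0.002], [-0.003, -0.002, -1.0]]
ft_force: [1.4, 0.1, 9.9]
grip_width: -0.0002
gripper_force: 5.0
```

Call:
send_rows([
  [[0,-0.0001,0.0005,0,0,0,-1],[0,-0.0001,0.0005,0,0,0,-1]],
])

```text
time_s: 30.9
position: [0.4761, 0.0236, 0.1319]
tool_rot: [[-0.969, 0.247, 0.003], [0.247, 0.969, -0.002], [-0.003, -0.001, -1.0]]
ft_force: [1.3, 1.4, 11.7]
grip_width: -0.0
gripper_force: 5.4
```

Call:
send_rows([
  [[0,-0.0001,0.0005,0,0,0,-1],[0,-0.0001,0.0005,0,0,0,-1]],
])

```text
time_s: 31.15
position: [0.4761, 0.0234, 0.131]
tool_rot: [[-0.969, 0.247, 0.003], [0.247, 0.969, -0.002], [-0.003, -0.001, -1.0]]
ft_force: [0.6, -0.4, 13.1]
grip_width: -0.0
gripper_force: 5.8
```

Call:
send_rows([
  [[0,0,0,0,0,0,-1]],
])

```text
time_s: 31.28
position: [0.4761, 0.0234, 0.131]
tool_rot: [[-0.969, 0.246, 0.003], [0.246, 0.969, -0.002], [-0.003, -0.001, -1.0]]
ft_force: [0.0, 1.0, 11.7]
grip_width: 0.0002
gripper_force: 5.4
```

Call:
send_rows([
  [[0,0,0,0,0,0,-1]],
])

```text
time_s: 31.4
position: [0.4761, 0.0234, 0.131]
tool_rot: [[-0.969, 0.247, 0.003], [0.247, 0.969, -0.002], [-0.003, -0.001, -1.0]]
ft_force: [-0.2, 0.5, 12.6]
grip_width: 0.0002
gripper_force: 5.4
```

Call:
send_rows([
  [[0,0,0.0005,0,0,0,-1],[0,0,0,0,0,0,-1]],
])

```text
time_s: 31.65
position: [0.4761, 0.0234, 0.1305]
tool_rot: [[-0.969, 0.246, 0.003], [0.246, 0.969, -0.002], [-0.003, -0.001, -1.0]]
ft_force: [-0.8, 0.2, 11.9]
grip_width: 0.0
gripper_force: 5.8
```

```bash
python3 - <<'E'
from h import *
v=[]
for i in range(4): 
    optics.get_image("side"); s=telemetry.observe(); v.append([*s["ft_force"],s["gripper_force"]])
print(np.round(v,1).tolist(),np.mean(v,0),s["position"])
E
```

```text
[[0.0, 0.1, 12.2, 5.8], [0.2, -0.4, 12.9, 5.8], [0.7, 0.6, 11.8, 5.8], [0.6, 0.7, 12.8, 5.8]] [ 0.39275638  0.24953173 12.42771521  5.7526242 ] [0.47608405 0.02338312 0.13054901]
```

Call:
send_rows([
  [[0,0,0.0004,0,0,0,-1],[0,0,0,0,0,0,-1]],
])

```text
time_s: 32.1
position: [0.4761, 0.0234, 0.1302]
tool_rot: [[-0.969, 0.246, 0.003], [0.246, 0.969, -0.002], [-0.003, -0.002, -1.0]]
ft_force: [0.6, 0.2, 12.8]
grip_width: 0.0002
gripper_force: 6.0
```

```bash
python3 - <<'E'
from h import *
v=[]
for i in range(5): 
    optics.get_image("side"); s=telemetry.observe(); v.append([*s["ft_force"],s["gripper_force"]])
print(np.mean(v,0),s["position"])
E
```

```text
[-0.24058624  0.63169123 12.66637057  6.04723638] [0.47609491 0.0233389  0.13018637]
```

Call:
send_rows([
  [[0,0,-0.003,0,0,0,-1],[0,0,-0.01,0,0,0,-1],[0,0,-0.04,0,0,0,-1],[0,0,-0.05,0,0,0,-1],[0,-0.03,-0.03,0,0,0,-1],[0,-0.04,0,0,0,0,-1],[0,0,0,0,0,0,-1]],
])

```text
time_s: 33.22
position: [0.4575, -0.0458, 0.2628]
tool_rot: [[-0.968, 0.249, 0.0], [0.249, 0.968, -0.002], [-0.001, -0.002, -1.0]]
ft_force: [1.0, 0.3, 0.2]
grip_width: -0.0004
gripper_force: 0.0
```

```bash
python3 - <<'E'
from h import *
PK=np.array([.5097,.1481,0]);dx=np.array([.969,-.247,0]);dy=np.array([.247,.969,0])
for n,w in(("side",(200,170,340,270)),("scene",(180,160,320,255))):
    s=grab(n);P,im,z=cloud(n);a,b,c,d=w;q=P[b:d,a:c].reshape(-1,3);cc=im[b:d,a:c].reshape(-1,3)
    y=(q-PK)@dy;x=(q-PK)@dx
    k=(cc.max(1)<70)&(y>-.15)&(y<-.08)&(abs(x)>.018)&(abs(x)<.066)&(q[:,2]>.07)&(q[:,2]<.16)
    print(n,k.sum(),"bar y,z",np.median(y[k]),np.median(q[k,2]))
    k=(cc.min(1)>110)&(abs(y)<.024)&(abs(x)<.016)&(x>-.016)&(q[:,2]>.05)&(q[:,2]<.085); print("cart z pct",np.percentile(q[k,2],[50,90,98]) if k.sum() else 0,k.sum())
print(s["ft_force"],s["time_s"])
f=lambda n,c:cv2.resize(np.load(n+".npz")["im"][c[1]:c[3],c[0]:c[2],::-1],(400,400),interpolation=2)
cv2.imwrite("pics/v7.png",np.hstack([f("side",(220,180,320,280)),f("scene",(195,165,295,265))]))
E
```

```text
side 264 bar y,z -0.1250549138460727 0.10061201446351717
cart z pct [0.06976354 0.07172771 0.07569994] 38
scene 192 bar y,z -0.12664462321378966 0.09878741838357641
cart z pct [0.06649341 0.07010341 0.07706371] 71
[-0.49235296  0.16279663  0.65002688] 33.275
```

View pics/v7.png

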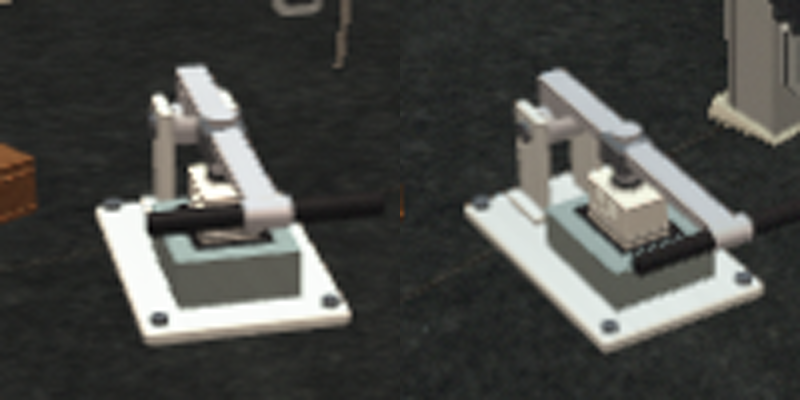

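The clamp lies nearly level (about -0.02 rad) with its foot on the cartridge, whose top reads about 70 mm, so it is home. The arm is clear of everything.

```bash
python3 -c "
from rig import env
print(env.close_job())"
```

```text
the job is handed in; nothing more can be done
None
```

The cartridge is fully home in the dock, with its top at about 70 mm. The clamp was closed on it with about 13 N at the handle and let go, and I handed the job in at about 33 s without touching the tin, match box or dish.

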